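# Swing the rinse pan's handle in over the bench hotplate

### The arm

A 6-joint arm with a two-finger parallel gripper is mounted at the origin on the work surface. World frame = base frame: x ahead of the robot, y to its left, z up, the work surface at z = 0. Lengths are in m, angles in rad, forces in N, time in s.
With the tool pointing down it reaches from about 0.35 to 0.975 m from the base axis. Payload 4.9 kg.
Tool frame: the origin (TCP) lies on the mounting face of the last link; the fingertips stand 173 mm ahead of it and the grasp point (between the pads) lies 155 mm ahead of it; x points along the fingers, z is the direction in which the jaws open and shut, and the axes are right-handed (so a half turn about x gives the same grasp; the last joint's range is limited). The gripper opens to 85 mm and grips with 20 to 120 N. Pads are 22 mm wide; open, the fingers measure 114 mm over their backs; the gripper's body (76 mm by 85 mm) begins 54 mm behind the grasp point. The pads swing forward as they close: fully open they stand 13 mm farther back than shut.
Start: joints at [1.21, 0.053, 1.613, -0, 1.476, -0.119], TCP at [0.15, 0.607, 0.405] pointing down, gripper open.
Joint ranges: [-3.01, 3.01], [-1.01, 2.22], [0.06, 2.58], [-1.02, 4.17], [0.09, 2.62], [-3.14, 3.14]. Speed limits (rad/s): [2.57, 2.57, 3.14, 3.14, 3.14, 3.14].

### API

Orientations are given as a rotation vector (axis times angle).
In Python, from station import get_obs, get_image, get_calibration, finish_job, look_for, masks_of, tip_of gives the robot as it stands.
- The arm moves only by the tool carry_out, never from a script. Its argument "increments" is a list of rows, each a list of 3 entries, a list of its own where there are three numbers: the turn, a rotation vector about the world's x, y, z in units of 0.1 rad (1.0 is 0.1 rad), then the shift along the world's x, y, z in units of 20 mm (1.0 is 20 mm), then the opening, from 0 (shut) to 1 (fully open). A call has 1 to 8 rows; each row shifts and turns the pose as measured when the row begins; what a row does not reach is not made up. A row lasts 1/10 s, in which the tool goes at most 50 mm and 8.59 degrees, less where a joint would pass 70% of its speed; a pose out of reach is approached as far as the arm can. A call with a number of a shift or a turn outside -1 to 1 is refused whole. A call with a gripper value outside its range is refused whole. The fingers move at their own pace and stop on an object; "squeeze" is the grip in N (left out, the last holds). Time passes only in rows, so rows that do not move let the fingers close. It gives the time, the measured TCP pose, the force and the opening at its end, in the units of the state.
- get_obs(): the state, without advancing time (a new reading comes with each control period).
- get_image(name): name is "side" or "top" or "wrist"; returns (picture, depth): 384x512x3 uint8, blue, green, red; 384x512 float32, m along the optical axis (not along the pixel's ray), 0 where there is no reading.
- get_calibration(name): a dict with "fx", "fy", "cx", "cy" (pixels), "position" and "orientation" of the camera in the world. Camera axes: x right, y down, z forward; pixel columns grow to the right and rows downward; lengths in m; the calibration is good to about 2 mm. The wrist camera is an equidistant fisheye: a pixel r from the principal point sees the ray r / f radians off the axis. A picture is of the moment at which its call begins: read the wrist's pose just before it. get_calibration takes no time and is no camera call; for the wrist camera it gives the pose at the moment of the call.
- finish_job(): hands the job in, once; it reports no verdict.
Trained networks look in the newest picture that a camera, given by its name, has taken for a name from the list of things; names that differ only in an ending like _2 or _b are one class to them, and where a whole thing is asked for, a point or a joint stands for the part that bears it (a point fixed in the world has none). Each returns a list of dicts, best first, with "p" (0 to 1); they miss things now and then, are a little off and sometimes report something else, mostly with a low value. They report only what shows in the picture. A call takes as long as a camera call. They do not tell look-alikes from the thing itself.
- look_for(camera, query): "centre" ([column, row] in pixels, amid what is visible of it).
- masks_of(camera, query): "region" (384x512 bool, what is visible of it) and "centre" ([column, row] in pixels, amid what is visible of it).
- tip_of(camera, query): "centre" ([column, row] in pixels: a listed point, or the origin of a listed thing).
The state is a dict: "t": time; "q": joint angles; "dq": joint speeds; "effort": joint torques, N m; "tool_pos": TCP position; "tool_rot": TCP orientation; "contact_force": force on the tool from outside, world axes, zero at the start; "wrist_torque": the same for the moment, N m; "opening": finger opening in m.
Only numpy, scipy, OpenCV 4.12 (cv2) and the standard library are available. Lean on these libraries where they do the work, as an engineer would, in place of code of your own. Each camera call takes 0.05 s, during which the arm holds its last target.

### The job

The long handle of the rinse pan sticks out over the front of the hotplate. Leaving the pan flat on its plate, gently swing the handle round by the free outer side of the hotplate (the lidded pot blocks the other way), in over the hotplate behind the two front plates, until it presses the sprung post of the handle rest fully in, and leave it parked there. Do not tip the pan, and leave the two lidded pots, the paper cup and the bottle where they are.

Things in the scene. Friction and masses are not known exactly. Their poses are not given: they have to be found in the camera images.
- hob: Flat steel bench hotplate, 350 mm wide, top 30 mm above the table. Own x points to its back, away from the robot, y to its left. Origin on the table, midway between the two front plates (centres at x 0, y +85 and -85 mm); slab from x -90 to +300 mm. A fixed lip, 8 mm high, 53 mm inner radius, rings each front plate and keeps a pan centred as it turns. The handle rest stands on it, see pad.
- pad (a joint): Sideways travel of the handle rest's sprung rubber post (20 mm thick, top 76 mm above hotplate), m: 0 free, +0.012 or -0.012 fully in towards the hotplate's +y or -y, against a hard stop. The spring is soft (under 0.5 N): only the stop is felt; the pan's own friction holds it in. The rest is fixed at an ungiven place within x 95 to 115, y -20 to 20 mm of the hotplate's frame: see or feel it.
- pan_mid (a point): Rinse pan: open steel pan, long black handle, 100 mm diameter, 62 mm high, about 0.85 kg, loose within the lip of the left or right front plate. Point on its axis, 31 mm above its underside; x points out along the handle, at first to within 30 degrees of the hotplate's -x. Turning takes 1 to 4 N at the handle. From the left (+y) plate it presses the post towards -y, from the right towards +y.
- pan_handle (a point): Point on the pan's handle, 115 mm from the pan's axis, at the centre of its section, 50 mm above the pan's underside (80 mm above the table). x points outward. The handle is a level bar 18 mm wide, 14 mm high, from 70 to 175 mm from the pan's axis; 43 mm of free space between it and the hotplate's surface.
- pot_mid (a point): The lidded steel pot on the other front plate: 100 mm diameter (two small ears at its front and back), 72 mm high with its knob, 0.8 kg, loose, to be left alone. Point on its axis, 26 mm above its underside.
- backpot_mid (a point): The lidded steel pot on the back plate: 84 mm diameter (ears at front and back), 78 mm high, 0.8 kg, loose, to be left alone. Point on its axis, 29 mm above its underside.
- cup_mid (a point): Paper cup, 85 mm high, 74 mm across its mouth, loose on the table to the right of the hotplate, to be left alone. Point on its axis, half-way up.
- bottle_mid (a point): White plastic bottle, 64 mm diameter, 170 mm high, loose on the table to the right, to be left alone. Point on its axis, half-way up.
Not all that is in view belongs to the job. What is shaped like the part that bears pan_mid but pink is not meant.

How it is judged:
At the end, for the whole second after the job is handed in: Handle in over the hotplate (its point over 40 mm behind the front plates' line), holding the post pushed in over 6 of its 12 mm; pan level within 0.05 rad, its middle within 8 mm of where it was; both lidded pots within 15 mm, cup and bottle within 20 mm of where they stood ((value of joint pad above 0.006 m or value of joint pad below -0.006 m) and x of pan_handle in the frame of hob above 0.04 m and distance of pan_mid from where it was at the start of the episode below 0.008 m and angle between pan_mid's own z axis and vertical below 0.05 rad and distance of each of pot_mid, backpot_mid from where it was at the start of the episode below 0.015 m and distance of each of cup_mid, bottle_mid from where it was at the start of the episode below 0.02 m); the robot touches nothing.
It fails at once if the pan is tipped by more than 0.2 rad (angle between pan_mid's own z axis and vertical above 0.2 rad).
It fails at once if the pan is lifted or dragged off its plate (its middle moves by more than 20 mm) (distance of pan_mid from where it was at the start of the episode above 0.02 m).
It fails at once if a lidded pot is shoved by more than 15 mm (distance of any of pot_mid, backpot_mid from where it was at the start of the episode above 0.015 m).
It fails at once if the cup or the bottle is moved by more than 20 mm (distance of any of cup_mid, bottle_mid from where it was at the start of the episode above 0.02 m).
It fails at once if the pan is pushed or squeezed with over 40 N (contact force between the fingers and pan above 40 N).
It also fails if it takes over 64 s, if anything falls off the work surface, if the arm or the gripper's body presses on something with over 40 N, if the wrist force passes 120 N, or if a joint passes its speed limit or range.

## Working session

There is one attempt and no reset: what is moved stays moved. The work goes in short steps, Python scripts to look and compute and a tool call to move; the robot and the scene stay as the last step left them, time stands still between calls to the robot, and variables do not carry over. Pictures are saved under pics/ and viewed, and the job is handed in when it is done.

Besides the shell and the picture viewer there is one more tool, called after ">>>" by a JSON object that holds its "name" and its "arguments", one argument or row to a line. carry_out: Moves the arm, as the interface text tells. Shifts and turns lie within -1 to 1; 1 stands for 20 mm of shift or 0.1 rad of turn. Its arguments: {"type":"object","properties":{"increments":{"type":"array","items":{"type":"array"}},"squeeze":{"type":"number"}},"required":["increments"]}

```bash
ls; mkdir -p pics; python3 - <<'E'
from station import *
import cv2
print(get_obs())
for c in ["side","top","wrist"]:
    im,d=get_image(c); cv2.imwrite(f"pics/{c}0.png",im)
    k=get_calibration(c); print(c,k)
    for q in ["pan_mid","pan_handle","hob","pad","pot_mid","backpot_mid","cup_mid","bottle_mid"]:
        try: print(q,[(round(r["p"],2),[round(float(v)) for v in r["centre"]]) for r in tip_of(c,q)][:3])
        except Exception as e: print(q,e)
E
```

```text
pics
{'t': 0.0, 'q': array([ 1.21002159e+00,  5.33845884e-02,  1.61428383e+00, -2.12481097e-05,
        1.47597413e+00, -1.19009418e-01]), 'dq': array([-0.00026428,  0.00061204,  0.00097101,  0.00076332,  0.00091793,
        0.000204  ]), 'effort': array([ 2.21860764e-04, -3.93675935e+01, -3.70178747e+01, -1.08047643e-04,
        6.79081189e-03,  2.54672085e-05]), 'tool_pos': array([0.14955102, 0.60657709, 0.40345152]), 'tool_rot': array([-1.03044283,  1.31570271,  1.02863699]), 'contact_force': array([-0.4809015 ,  0.07045473,  0.60141834]), 'wrist_torque': array([-0.08744954,  0.02516533,  0.04033393]), 'opening': 0.0855992709071738}
side {'fx': 375.1354840298339, 'fy': 375.1354840298339, 'cx': 259.6615439284742, 'cy': 193.35000511101396, 'position': array([ 0.55323015, -0.84018172,  0.88637459]), 'orientation': array([-2.39045506,  0.13139528, -0.02520816])}
pan_mid [(0.89, [306, 128]), (0.64, [234, 175])]
pan_handle [(0.96, [277, 129]), (0.81, [197, 171]), (0.47, [234, 216])]
hob [(0.56, [236, 208])]
pad it knows: backpot_mid, bottle_mid, cup_mid, hob, pan_handle, pan_mid, pot_mi
[... 446 characters left out ...]
260]), (0.61, [130, 153])]
hob [(0.9, [245, 217]), (0.55, [379, 230])]
pad it knows: backpot_mid, bottle_mid, cup_mid, hob, pan_handle, pan_mid, pot_mid
pot_mid [(0.77, [278, 217])]
backpot_mid []
cup_mid [(0.59, [377, 229]), (0.36, [212, 258])]
bottle_mid []
wrist {'fx': 297.3186396354542, 'fy': 297.3186396354542, 'cx': 257.8364948172121, 'cy': 190.95866786492428, 'position': array([0.07232795, 0.62602947, 0.37252888]), 'orientation': array([2.26995318, 1.77695564, 0.27924211])}
pan_mid []
pan_handle [(0.49, [25, 364])]
hob []
pad it knows: backpot_mid, bottle_mid, cup_mid, hob, pan_handle, pan_mid, pot_mid
pot_mid [(0.64, [16, 379])]
backpot_mid []
cup_mid []
bottle_mid [(0.15, [28, 366])]
```

View pics/top0.png

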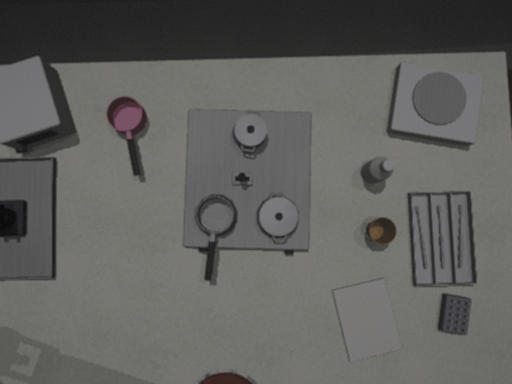

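View pics/side0.png

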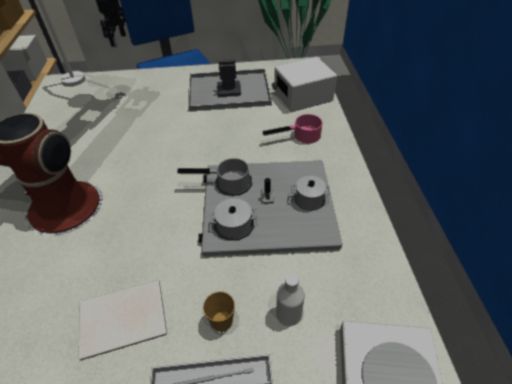

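```bash
cat > h.py <<'E'
import numpy as np, cv2
from scipy.spatial.transform import Rotation as R
from station import *
def ray(c,px,k=None):
    k=k or get_calibration(c); px=np.atleast_2d(np.array(px,float))
    v=np.c_[(px[:,0]-k["cx"])/k["fx"],(px[:,1]-k["cy"])/k["fy"],np.ones(len(px))]
    return k["position"], R.from_rotvec(k["orientation"]).apply(v)
def at_z(c,px,z):
    p,v=ray(c,px); s=(z-p[2])/v[:,2]; return p+v*s[:,None]
def cloud(c,d):
    h,w=d.shape; u,v=np.meshgrid(np.arange(w),np.arange(h))
    p,r=ray(c,np.c_[u.ravel(),v.ravel()]); return (p+r*d.ravel()[:,None]).reshape(h,w,3)
E
python3 - <<'E'
from h import *
for c in ["top","side"]:
    im,d=get_image(c); P=cloud(c,d); 
    np.save(f"{c}.npy",P)
    print(c,"t",get_obs()["t"])
    for q,z in [("pan_mid",.061),("pan_handle",.08),("hob",0.0),("pot_mid",.056),("backpot_mid",.059),("cup_mid",.043),("bottle_mid",.085)]:
        for r in tip_of(c,q)[:2]: print(q,round(r["p"],2),at_z(c,r["centre"],z).round(3))
    # hob top points
    m=(abs(P[...,2]-.030)<.006)&(d>0)
    for q in ["hob"]:
        for r in masks_of(c,q)[:1]:
            mm=(r["region"]&m).astype(np.uint8)
            pts=P[mm>0][:,:2].astype(np.float32)
            rc=cv2.minAreaRect(pts); print("rect",rc,len(pts), P[mm>0][:,2].mean())
    s=im[80:300,160:340] if c=="top" else im[140:260,160:350]
    cv2.imwrite(f"pics/{c}1.png",cv2.convertScaleAbs(cv2.resize(s,None,fx=4 if c=="side" else 2.7,fy=4 if c=="side" else 2.7,interpolation=cv2.INTER_CUBIC),alpha=1.6))
    # high points on hob
E
```

```text
top t 1.25
pan_mid 0.95 [[0.822 0.252 0.061]]
pan_mid 0.74 [[0.535 0.01  0.061]]
pan_handle 0.63 [[0.424 0.023 0.08 ]]
pan_handle 0.55 [[0.715 0.229 0.08 ]]
hob 0.91 [[ 0.535 -0.078  0.   ]]
pot_mid 0.68 [[ 0.526 -0.161  0.056]]
pot_mid 0.49 [[ 0.492 -0.438  0.056]]
backpot_mid 0.84 [[ 0.764 -0.091  0.059]]
cup_mid 0.96 [[ 0.488 -0.445  0.043]]
bottle_mid 0.89 [[ 0.654 -0.437  0.085]]
rect ((0.6377652883529663, -0.08208459615707397), (0.35002604126930237, 0.40006643533706665), 86.82917022705078) 12503 0.03036469328856999
side t 1.7
pan_mid 0.77 [[0.544 0.007 0.061]]
pan_mid 0.58 [[0.822 0.215 0.061]]
pan_handle 0.86 [[0.429 0.022 0.08 ]]
pan_handle 0.78 [[0.698 0.196 0.08 ]]
hob 0.56 [[ 0.537 -0.068  0.   ]]
pot_mid 0.61 [[ 0.54  -0.152  0.056]]
backpot_mid 0.91 [[ 0.77  -0.094  0.059]]
cup_mid 0.91 [[ 0.481 -0.43   0.043]]
cup_mid 0.31 [[0.432 0.062 0.043]]
bottle_mid 0.76 [[ 0.65  -0.434  0.085]]
rect ((0.6345171928405762, -0.08070249855518341), (0.3529943823814392, 0.400475412607193), 86.82247924804688) 7658 0.028670809814871953
```

View pics/top1.png

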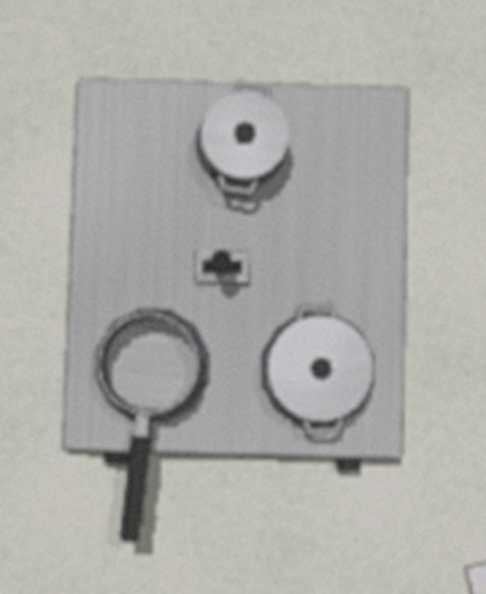

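View pics/side1.png

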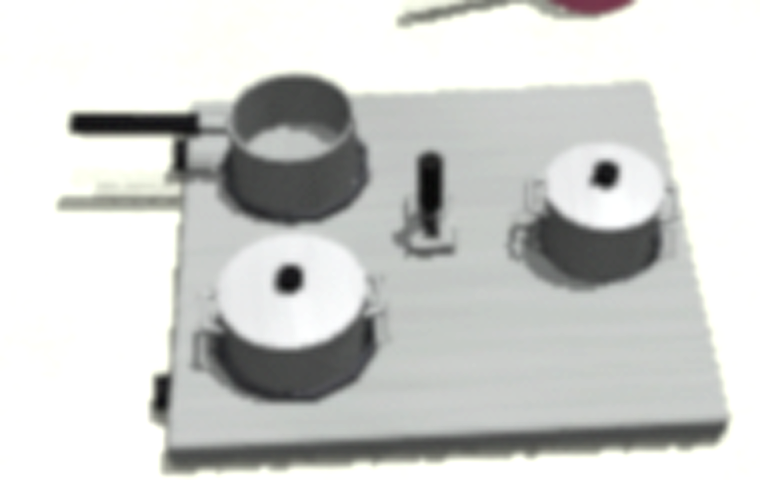

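```bash
python3 - <<'E'
from h import *
o=np.array([.536,-.0755]);a=-.05
for c in ["top","side"]:
    P=np.load(c+".npy").reshape(-1,3); d=P[:,:2]-o
    X=d@[np.cos(a),np.sin(a)];Y=d@[-np.sin(a),np.cos(a)];z=P[:,2]
    m=(X>.06)&(X<.16)&(abs(Y)<.06)&(z>.045)
    for q in np.c_[X,Y,z][m].round(3)[::2]: print(q,end=" ")
    print()
    m=(X>-.2)&(X<-.06)&(Y>.03)&(Y<.16)&(z>.07)&(z<.095)
    q=P[m][:,:2]; print("handle",len(q),q.mean(0),q.min(0),q.max(0)); print(cv2.fitLine(q.astype(np.float32),cv2.DIST_HUBER,0,.001,.001).ravel())
    m=(X>-.06)&(X<.06)&(Y>.025)&(Y<.145)&(z>.086)&(z<.1)
    q=P[m][:,:2].astype(np.float32); print("pan rim",cv2.minEnclosingCircle(q))
E
```

```text
[0.12  0.029 0.046] [0.113 0.019 0.108] [0.113 0.014 0.106] [0.12  0.007 0.047] [ 0.121 -0.002  0.045] [0.11  0.019 0.11 ] [0.11  0.014 0.108] [0.11  0.008 0.11 ] [0.108 0.022 0.106] [0.108 0.016 0.101] [0.108 0.011 0.104] [0.108 0.006 0.108] [ 0.115 -0.002  0.047] [0.105 0.022 0.103] [0.104 0.016 0.111] [0.105 0.011 0.108] [0.105 0.006 0.109] [0.109 0.029 0.045] [0.102 0.022 0.106] [0.102 0.016 0.105] [0.103 0.011 0.104] [0.103 0.006 0.106] [0.106 0.029 0.045] [0.099 0.019 0.109] [0.1   0.014 0.105] [0.1   0.008 0.104] [0.106 0.004 0.047] [0.103 0.034 0.045] [0.099 0.022 0.088] [0.097 0.016 0.105] [0.097 0.011 0.108] [0.099 0.006 0.089] [ 0.104 -0.002  0.046] [0.1   0.034 0.048] [0.096 0.019 0.092] [0.095 0.013 0.103] [0.097 0.008 0.083] [0.101 0.003 0.049] [ 0.101 -0.005  0.049] [0.096 0.017 0.066] [0.096 0.011 0.069] [ 0.098 -0.002  0.048] [0.095 0.014 0.046] [ 0.096 -0.013  0.045] [0.092 0.02  0.047] [0.092 0.012 0.046] [ 0.093 -0.005  0.048] [0.089 0.034 0.046] [0.089 0.025 0.048] [0.09  0.    0.047] 
handle 287 [0.42368518 0.02421771] [0.37091675 0.00982875] [0.48083181 0.03825
[... 699 characters left out ...]
05 0.088] [0.108 0.009 0.084] [0.093 0.011 0.078] [0.099 0.004 0.085] [0.105 0.005 0.083] [0.112 0.014 0.074] [0.096 0.009 0.076] [0.102 0.004 0.08 ] [0.108 0.004 0.08 ] [0.093 0.011 0.07 ] [0.099 0.006 0.074] [0.105 0.008 0.072] [0.111 0.011 0.069] [0.096 0.008 0.068] [0.102 0.005 0.071] [0.108 0.006 0.069] [0.093 0.012 0.06 ] [0.099 0.007 0.065] [0.105 0.003 0.068] [0.112 0.014 0.056] [0.099 0.004 0.064] [0.105 0.005 0.062] [0.099 0.007 0.056] [0.105 0.005 0.058] [ 0.107 -0.004  0.045] 
handle 216 [0.42334395 0.02208014] [0.36691748 0.00915721] [0.4803763  0.03825549]
[ 0.992503   -0.12222052  0.41455197  0.02228303]
pan rim ((0.5348496437072754, 0.010183398611843586), 0.05466233938932419)
```

```bash
python3 - <<'E'
from h import *
print(R.from_rotvec(get_obs()["tool_rot"]).as_matrix().round(3))
E
```

```text
[[ 0.    -0.971  0.239]
 [-0.     0.239  0.971]
 [-1.    -0.    -0.   ]]
```

>>> {"name": "carry_out", "arguments": {
  "increments": [
    [[0, 0, 0], [0.4, -0.9, 0], 0],
    [[0, 0, 0], [0.4, -0.9, 0], 0],
    [[0, 0, 0], [0.4, -0.9, 0], 0],
    [[0, 0, 0], [0.4, -0.9, 0], 0],
    [[0, 0, 0], [0.4, -0.9, 0], 0],
    [[0, 0, 0], [0.4, -0.9, 0], 0],
    [[0, 0, 0], [0.4, -0.9, 0], 0],
    [[0, 0, 0], [0.4, -0.9, 0], 0]
  ],
  "squeeze": 30
}}

```text
t: 2.9
tool_pos: [0.2144, 0.459, 0.4047]
tool_rot: [-1.031, 1.312, 1.032]
contact_force: [0.9, -0.6, -0.0]
opening: -0.0003
```

>>> {"name": "carry_out", "arguments": {
  "increments": [
    [[0, 0, 0], [0.4, -0.9, 0], 0],
    [[0, 0, 0], [0.4, -0.9, 0], 0],
    [[0, 0, 0], [0.4, -0.9, 0], 0],
    [[0, 0, 0], [0.4, -0.9, 0], 0],
    [[0, 0, 0], [0.4, -0.9, 0], 0],
    [[0, 0, 0], [0.4, -0.9, 0], 0],
    [[0, 0, 0], [0.4, -0.9, 0], 0],
    [[0, 0, 0], [0.4, -0.9, 0], 0]
  ]
}}

```text
t: 3.7
tool_pos: [0.2799, 0.3086, 0.4059]
tool_rot: [-1.032, 1.308, 1.033]
contact_force: [-0.4, -0.1, -0.5]
opening: 0.0002
```

>>> {"name": "carry_out", "arguments": {
  "increments": [
    [[0, 0, 0], [0.4, -0.9, 0], 0],
    [[0, 0, 0], [0.4, -0.9, 0], 0],
    [[0, 0, 0], [0.4, -0.9, 0], 0],
    [[0, 0, 0], [0.4, -0.9, 0], 0],
    [[0, 0, 0], [0.4, -0.9, 0], 0],
    [[0, 0, 0], [0.4, -0.9, 0], 0],
    [[0, 0, 0], [0.4, -0.9, 0], 0],
    [[0, 0, 0], [0.4, -0.9, 0], 0]
  ]
}}

```text
t: 4.5
tool_pos: [0.3451, 0.1582, 0.4074]
tool_rot: [-1.033, 1.302, 1.032]
contact_force: [0.4, -0.2, -1.5]
opening: 0.0001
```

>>> {"name": "carry_out", "arguments": {
  "increments": [
    [[0, 0, 0], [0.4, -0.9, 0], 0],
    [[0, 0, 0], [0.4, -0.9, 0], 0],
    [[0, 0, 0], [0.4, -0.9, 0], 0],
    [[0, 0, 0], [0.4, -0.9, 0], 0],
    [[0, 0, 0], [0.4, -0.9, 0], 0],
    [[0, 0, 0], [0.4, -0.9, 0], 0],
    [[0, 0, 0], [0.4, -0.9, 0], 0],
    [[0, 0, 0], [0.4, -0.9, 0], 0]
  ]
}}

```text
t: 5.3
tool_pos: [0.4103, 0.0075, 0.409]
tool_rot: [-1.034, 1.298, 1.028]
contact_force: [0.6, -0.5, -0.4]
opening: 0.0002
```

>>> {"name": "carry_out", "arguments": {
  "increments": [
    [[0, 0, 0], [0.4, -0.8, 0], 0],
    [[0, 0, 0], [0, -0.3, -1], 0],
    [[0, 0, 0], [0, 0, -1], 0],
    [[0, 0, 0], [0, 0, -1], 0],
    [[0, 0, 0], [0, 0, -1], 0],
    [[0, 0, 0], [0, 0, -1], 0],
    [[0, 0, 0], [0, 0, -1], 0],
    [[0, 0, 0], [0, 0, 0], 0]
  ]
}}

```text
t: 6.1
tool_pos: [0.4188, -0.0182, 0.2877]
tool_rot: [-1.034, 1.296, 1.019]
contact_force: [0.4, 0.6, 0.3]
opening: 0.0002
```

```bash
python3 - <<'E'
from h import *
for c in ["top","side"]:
    im,d=get_image(c)
    s=im[80:300,160:340] if c=="top" else im[80:260,130:350]
    cv2.imwrite(f"pics/{c}2.png",cv2.convertScaleAbs(cv2.resize(s,None,fx=2.7,fy=2.7,interpolation=cv2.INTER_CUBIC),alpha=1.6))
E
```

```text
(no output)
```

View pics/side2.png

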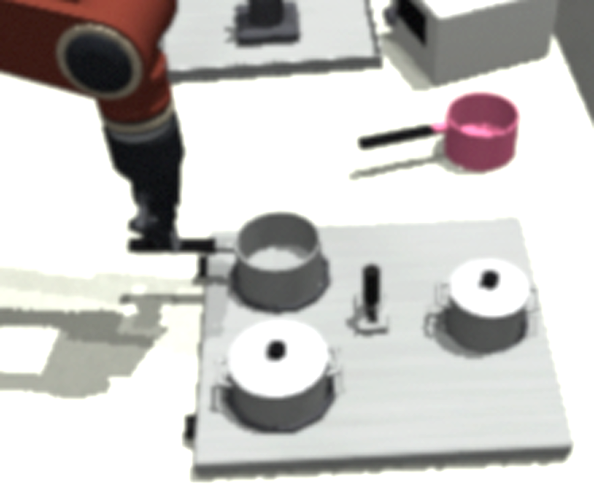

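View pics/top2.png

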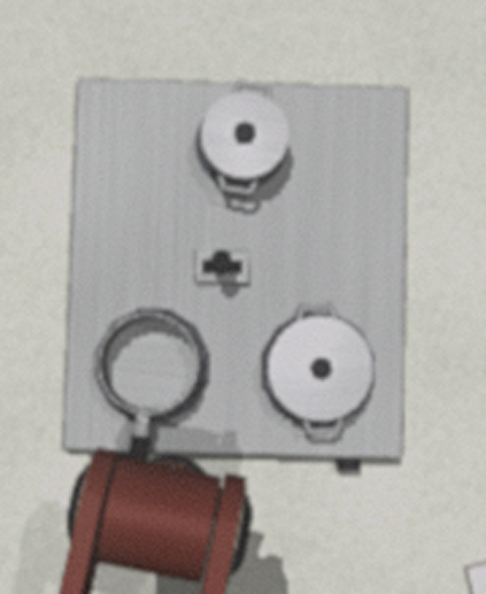

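Gripper shut, hovering just right of the handle (side picture: tip near (165,235)). Descend and move in until contact.

>>> {"name": "carry_out", "arguments": {
  "increments": [
    [[0, 0, 0], [0, 0, -1], 0],
    [[0, 0, 0], [0, 0, -1], 0],
    [[0, 0, 0], [0, 0, -0.6], 0],
    [[0, 0, 0], [0, 0, 0], 0],
    [[0, 0, 0], [0, 0.4, 0], 0],
    [[0, 0, 0], [0, 0.4, 0], 0]
  ]
}}

```text
t: 6.8
tool_pos: [0.4242, -0.0029, 0.2475]
tool_rot: [-1.045, 1.282, 1.001]
contact_force: [-0.4, 0.5, -0.2]
opening: 0.0002
```

```bash
python3 - <<'E'
from h import *
o=get_obs();print(o["q"].round(3),o["tool_pos"].round(4));print(R.from_rotvec(o["tool_rot"]).as_matrix().round(3))
E
```

```text
[-0.184 -0.314  2.218  0.007  1.196 -1.514] [ 0.4242 -0.0029  0.2475]
[[ 0.042 -0.97   0.241]
 [-0.002  0.241  0.971]
 [-0.999 -0.041  0.009]]
```

>>> {"name": "carry_out", "arguments": {
  "increments": [
    [[0, 0.2, 0], [0, 0, -0.4], 0],
    [[0, 0.2, 0], [0, 0, -0.3], 0],
    [[0, 0, 0], [0, 0, 0], 0]
  ]
}}

```text
t: 7.1
tool_pos: [0.4249, -0.0015, 0.2345]
tool_rot: [-1.033, 1.313, 1.028]
contact_force: [-0.6, 0.8, -0.5]
opening: 0.0002
```

```bash
cat > plan.py <<'E'
import sys
from h import *
o=get_obs();p=o["tool_pos"];C=np.array([.538,.0095]);r=.118
d=p[:2]-C; th=np.degrees(np.arctan2(d[1],d[0]))%360; th=th-360 if th>300 else th
print("th",th,"R",np.hypot(*d),"F",o["contact_force"].round(1))
st=float(sys.argv[1]) if len(sys.argv)>1 else 5
q=p[:2]
for i in range(8):
    th-=st; n=C+r*np.array([np.cos(np.radians(th)),np.sin(np.radians(th))]); print(((n-q)/.02).round(2),round(th)); q=n
E
python3 plan.py
```

```text
th 185.5423858583524 R 0.11358212009490165 F [-0.6  0.8 -0.5]
[-0.25  0.49] 181
[0.02 0.51] 176
[0.06 0.51] 171
[0.11 0.5 ] 166
[0.15 0.49] 161
[0.19 0.48] 156
[0.23 0.46] 151
[0.27 0.44] 146
```

>>> {"name": "carry_out", "arguments": {
  "increments": [
    [[0, 0, 0], [-0.1, 0.4, 0], 0],
    [[0, 0, 0], [-0.1, 0.5, 0], 0],
    [[0, 0, 0], [0.05, 0.5, 0], 0],
    [[0, 0, 0], [0.1, 0.5, 0], 0]
  ]
}}

```text
t: 7.5
tool_pos: [0.4238, 0.0382, 0.2346]
tool_rot: [-1.032, 1.315, 1.025]
contact_force: [0.3, -1.7, 0.1]
opening: -0.0001
```

```bash
python3 plan.py; python3 - <<'E'
from h import *
im,d=get_image("side")
s=im[80:260,130:350]
cv2.imwrite(f"pics/side3.png",cv2.convertScaleAbs(cv2.resize(s,None,fx=2.7,fy=2.7,interpolation=cv2.INTER_CUBIC),alpha=1.6))
E
```

```text
th 165.91154030995318 R 0.11770943647124232 F [ 0.3 -1.7  0.1]
[0.13 0.5 ] 161
[0.19 0.48] 156
[0.23 0.46] 151
[0.27 0.44] 146
[0.31 0.41] 141
[0.34 0.38] 136
[0.37 0.35] 131
[0.4  0.32] 126
```

View pics/side3.png

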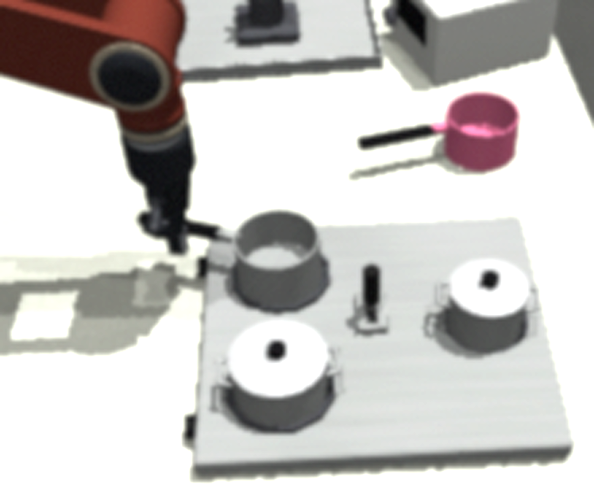

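The handle is turning away with ~1.7 N, and the finger is on its right side at (178,240). Continue the arc.

>>> {"name": "carry_out", "arguments": {
  "increments": [
    [[0, 0, 0], [0.15, 0.5, 0], 0],
    [[0, 0, 0], [0.2, 0.48, 0], 0],
    [[0, 0, 0], [0.23, 0.46, 0], 0],
    [[0, 0, 0], [0.27, 0.44, 0], 0],
    [[0, 0, 0], [0.31, 0.41, 0], 0],
    [[0, 0, 0], [0.34, 0.38, 0], 0],
    [[0, 0, 0], [0.37, 0.35, 0], 0],
    [[0, 0, 0], [0.4, 0.32, 0], 0]
  ]
}}

```text
t: 8.35
tool_pos: [0.4725, 0.1125, 0.234]
tool_rot: [-1.033, 1.315, 1.028]
contact_force: [-1.0, -1.4, -0.0]
opening: -0.0003
```

```bash
python3 plan.py
```

```text
th 122.44669875933711 R 0.12199855506824701 F [-1.  -1.4 -0. ]
[0.55 0.09] 117
[0.47 0.22] 112
[0.48 0.18] 107
[0.5  0.13] 102
[0.51 0.09] 97
[0.51 0.04] 92
[ 0.51 -0.  ] 87
[ 0.51 -0.05] 82
```

>>> {"name": "carry_out", "arguments": {
  "increments": [
    [[0, 0, 0], [0.5, 0.15, 0], 0],
    [[0, 0, 0], [0.48, 0.18, 0], 0],
    [[0, 0, 0], [0.48, 0.16, 0], 0],
    [[0, 0, 0], [0.5, 0.13, 0], 0],
    [[0, 0, 0], [0.51, 0.07, 0], 0],
    [[0, 0, 0], [0.51, 0.02, 0], 0],
    [[0, 0, 0], [0.51, -0.02, 0], 0],
    [[0, 0, 0], [0.51, -0.07, 0], 0]
  ]
}}

```text
t: 9.15
tool_pos: [0.5595, 0.1265, 0.233]
tool_rot: [-1.031, 1.318, 1.03]
contact_force: [-1.4, 0.6, -0.5]
opening: -0.0003
```

```bash
python3 plan.py; python3 - <<'E'
from h import *
for c in ["top","side"]:
    im,d=get_image(c)
    s=im[80:300,160:340] if c=="top" else im[80:260,130:350]
    cv2.imwrite(f"pics/{c}4.png",cv2.convertScaleAbs(cv2.resize(s,None,fx=2.7,fy=2.7,interpolation=cv2.INTER_CUBIC),alpha=1.6))
E
```

```text
th 79.58791066131114 R 0.11893110717315876 F [-1.4  0.6 -0.5]
[ 0.49 -0.16] 75
[ 0.49 -0.16] 70
[ 0.47 -0.2 ] 65
[ 0.45 -0.24] 60
[ 0.43 -0.28] 55
[ 0.41 -0.32] 50
[ 0.38 -0.35] 45
[ 0.34 -0.38] 40
```

View pics/side4.png

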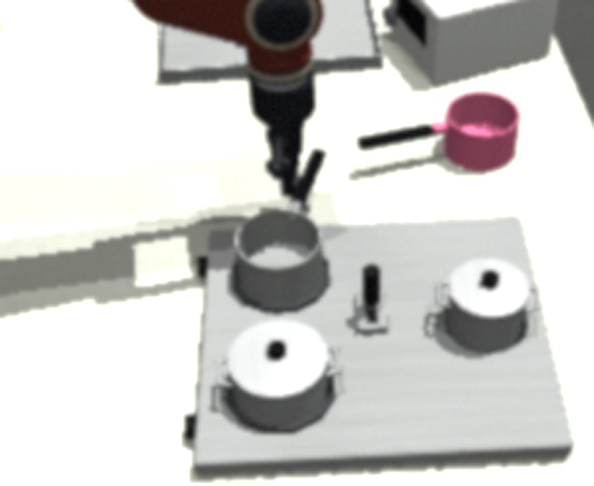

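View pics/top4.png

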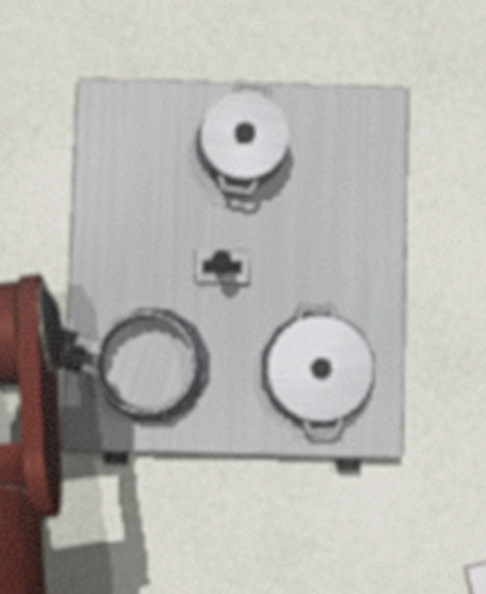

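Handle now points out to the left (side picture (310,175)), pan seated. Continue.

>>> {"name": "carry_out", "arguments": {
  "increments": [
    [[0, 0, 0], [0.49, -0.13, 0], 0],
    [[0, 0, 0], [0.49, -0.16, 0], 0],
    [[0, 0, 0], [0.47, -0.2, 0], 0],
    [[0, 0, 0], [0.45, -0.24, 0], 0],
    [[0, 0, 0], [0.43, -0.28, 0], 0],
    [[0, 0, 0], [0.41, -0.32, 0], 0],
    [[0, 0, 0], [0.38, -0.35, 0], 0],
    [[0, 0, 0], [0.34, -0.38, 0], 0]
  ]
}}

```text
t: 10.05
tool_pos: [0.6341, 0.0821, 0.2329]
tool_rot: [-1.029, 1.317, 1.031]
contact_force: [-1.1, 0.8, -0.1]
opening: -0.0
```

```bash
python3 plan.py
```

```text
th 37.08943716172999 R 0.12042753263257286 F [-1.1  0.8 -0.1]
[ 0.2 -0.5] 32
[ 0.25 -0.45] 27
[ 0.21 -0.47] 22
[ 0.17 -0.48] 17
[ 0.13 -0.5 ] 12
[ 0.09 -0.51] 7
[ 0.04 -0.51] 2
[-0.   -0.51] -3
```

>>> {"name": "carry_out", "arguments": {
  "increments": [
    [[0, 0, 0], [0.25, -0.45, 0], 0],
    [[0, 0, 0], [0.24, -0.45, 0], 0],
    [[0, 0, 0], [0.2, -0.47, 0], 0],
    [[0, 0, 0], [0.16, -0.48, 0], 0],
    [[0, 0, 0], [0.12, -0.5, 0], 0],
    [[0, 0, 0], [0.08, -0.51, 0], 0],
    [[0, 0, 0], [0.04, -0.5, 0], 0]
  ]
}}

```text
t: 10.75
tool_pos: [0.6585, 0.0089, 0.2333]
tool_rot: [-1.029, 1.315, 1.03]
contact_force: [-0.3, 2.3, 1.3]
opening: -0.0003
```

```bash
python3 plan.py 2; python3 - <<'E'
from h import *
for c in ["top","side"]:
    im,d=get_image(c)
    s=im[80:300,160:340] if c=="top" else im[80:260,130:350]
    cv2.imwrite(f"pics/{c}5.png",cv2.convertScaleAbs(cv2.resize(s,None,fx=2.7,fy=2.7,interpolation=cv2.INTER_CUBIC),alpha=1.6))
E
```

```text
th -0.29522696204264776 R 0.12054257604056266 F [-0.3  2.3  1.3]
[-0.13 -0.21] -2
[-0.01 -0.21] -4
[-0.02 -0.21] -6
[-0.03 -0.2 ] -8
[-0.03 -0.2 ] -10
[-0.04 -0.2 ] -12
[-0.05 -0.2 ] -14
[-0.05 -0.2 ] -16
```

View pics/side5.png

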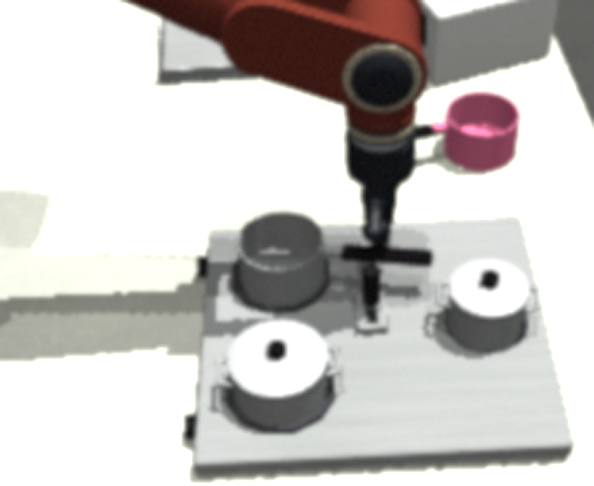

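>>> {"name": "carry_out", "arguments": {
  "increments": [
    [[0, 0, 0], [-0.05, -0.3, 0], 0],
    [[0, 0, 0], [-0.03, -0.25, 0], 0],
    [[0, 0, 0], [-0.03, -0.2, 0], 0],
    [[0, 0, 0], [-0.03, -0.2, 0], 0],
    [[0, 0, 0], [-0.03, -0.2, 0], 0],
    [[0, 0, 0], [-0.04, -0.2, 0], 0]
  ]
}}

```text
t: 11.45
tool_pos: [0.6538, -0.0195, 0.2334]
tool_rot: [-1.029, 1.314, 1.03]
contact_force: [-0.0, 1.8, 0.6]
opening: -0.0001
```

>>> {"name": "carry_out", "arguments": {
  "increments": [
    [[0, 0, 0], [-0.04, -0.15, 0], 0],
    [[0, 0, 0], [-0.04, -0.15, 0], 0]
  ]
}}

```text
t: 11.65
tool_pos: [0.652, -0.026, 0.2335]
tool_rot: [-1.029, 1.314, 1.03]
contact_force: [0.3, 2.2, 0.3]
opening: -0.0001
```

>>> {"name": "carry_out", "arguments": {
  "increments": [
    [[0, 0, 0], [-0.04, -0.15, 0], 0],
    [[0, 0, 0], [-0.04, -0.15, 0], 0]
  ]
}}

```text
t: 11.85
tool_pos: [0.6503, -0.0322, 0.2334]
tool_rot: [-1.028, 1.313, 1.03]
contact_force: [-0.2, 3.8, -0.4]
opening: -0.0001
```

```bash
python3 plan.py 2; python3 - <<'E'
from h import *
for c in ["top","side"]:
    im,d=get_image(c)
    s=im[80:300,160:340] if c=="top" else im[140:260,190:340]
    cv2.imwrite(f"pics/{c}6.png",cv2.convertScaleAbs(cv2.resize(s,None,fx=4,fy=4,interpolation=cv2.INTER_CUBIC)[:600,:800],alpha=1.6))
E
```

```text
th -20.382086249740382 R 0.11978166865953728 F [-0.2  3.8 -0.4]
[-0.16 -0.16] -22
[-0.08 -0.19] -24
[-0.09 -0.19] -26
[-0.09 -0.18] -28
[-0.1  -0.18] -30
[-0.11 -0.18] -32
[-0.11 -0.17] -34
[-0.12 -0.17] -36
```

View pics/side6.png

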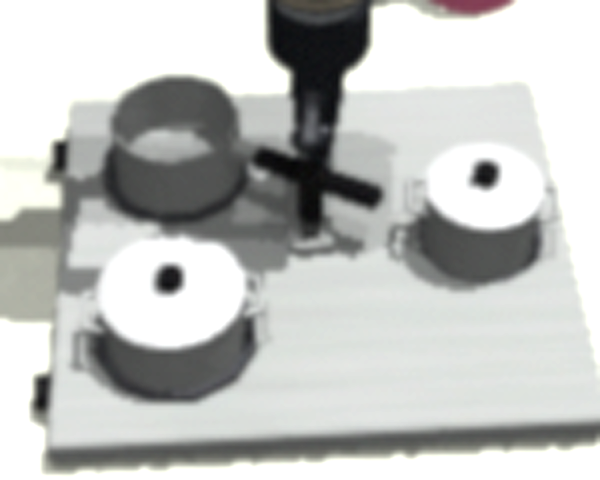

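Handle is against the post (about (312,190)) and force is rising. Small further steps, watching for the stop.

>>> {"name": "carry_out", "arguments": {
  "increments": [
    [[0, 0, 0], [-0.05, -0.1, 0], 0]
  ]
}}

```text
t: 12.05
tool_pos: [0.6496, -0.0332, 0.2336]
tool_rot: [-1.026, 1.31, 1.03]
contact_force: [4.6, 11.1, -1.5]
opening: -0.0002
```

>>> {"name": "carry_out", "arguments": {
  "increments": [
    [[0, 0, 0], [-0.05, -0.1, 0], 0]
  ]
}}

```text
t: 12.15
tool_pos: [0.6492, -0.0339, 0.2337]
tool_rot: [-1.024, 1.305, 1.031]
contact_force: [5.2, 10.7, -2.2]
opening: 0.0
```

>>> {"name": "carry_out", "arguments": {
  "increments": [
    [[0, 0, 0], [-0.05, -0.1, 0], 0]
  ]
}}

```text
t: 12.25
tool_pos: [0.6487, -0.0344, 0.2337]
tool_rot: [-1.022, 1.299, 1.031]
contact_force: [4.2, 9.1, -1.6]
opening: 0.0003
```

The hard stop is felt (11 N, motion arrested). Back off perpendicular to the handle, then up.

>>> {"name": "carry_out", "arguments": {
  "increments": [
    [[0, 0, 0], [0.1, 0.2, 0], 0],
    [[0, 0, 0], [0.2, 0.4, 0], 0],
    [[0, 0, 0], [0.3, 0.6, 0], 0],
    [[0, 0, 0], [0.3, 0.6, 0], 0],
    [[0, 0, 0], [0, 0, 0.7], 0],
    [[0, 0, 0], [0, 0, 1], 0],
    [[0, 0, 0], [0, 0, 1], 0],
    [[0, 0, 0], [0, 0, 1], 0]
  ]
}}

```text
t: 13.05
tool_pos: [0.6676, 0.0047, 0.3087]
tool_rot: [-1.026, 1.307, 1.034]
contact_force: [-0.4, -0.4, 0.1]
opening: 0.0002
```

>>> {"name": "carry_out", "arguments": {
  "increments": [
    [[0, 0, 0], [0, 0.8, 1], 0],
    [[0, 0, 0], [0, 1, 0.5], 0],
    [[0, 0, 0], [0, 1, 0], 0],
    [[0, 0, 0], [0, 1, 0], 0],
    [[0, 0, 0], [0, 1, 0], 0],
    [[0, 0, 0], [0, 1, 0], 0],
    [[0, 0, 0], [0, 1, 0], 0],
    [[0, 0, 0], [0, 1, 0], 0]
  ]
}}

```text
t: 13.85
tool_pos: [0.6697, 0.164, 0.3582]
tool_rot: [-1.035, 1.295, 1.016]
contact_force: [0.6, -1.0, -0.1]
opening: 0.0
```

```bash
python3 - <<'E'
from h import *
print(get_obs()["contact_force"].round(1))
o=np.array([.536,-.0755]);a=-.05
for c in ["top","side"]:
    im,d=get_image(c)
    s=im[80:300,160:340] if c=="top" else im[140:260,190:340]
    cv2.imwrite(f"pics/{c}7.png",cv2.convertScaleAbs(cv2.resize(s,None,fx=2.7 if c=="top" else 4,fy=2.7 if c=="top" else 4,interpolation=cv2.INTER_CUBIC)[:600,:800],alpha=1.6))
    P=cloud(c,d).reshape(-1,3); dd=P[:,:2]-o
    X=dd@[np.cos(a),np.sin(a)];Y=dd@[-np.sin(a),np.cos(a)];z=P[:,2]
    m=(X>-.06)&(X<.055)&(Y>.025)&(Y<.145)&(z>.086)&(z<.1)
    print("pan rim",cv2.minEnclosingCircle(P[m][:,:2].astype(np.float32)))
    m=(X>.06)&(X<.16)&(abs(Y)<.06)&(z>.097)&(z<.12)
    q=np.c_[X,Y][m]; print("post top",q.mean(0),q.min(0),q.max(0),len(q))
    m=(X>.05)&(X<.17)&(abs(Y)<.08)&(z>.07)&(z<.095)
    q=np.c_[X,Y][m].astype(np.float32); print("handle line",cv2.fitLine(q,cv2.DIST_HUBER,0,.001,.001).ravel())
    for q,zz in [("pan_mid",.061),("pan_handle",.08),("pot_mid",.056),("backpot_mid",.059),("cup_mid",.043),("bottle_mid",.085)]:
        for r in tip_of(c,q)[:2]: print(q,round(r["p"],2),at_z(c,r["centre"],zz).round(3))
E
```

```text
[ 0.6 -1.  -0.1]
pan rim ((0.5494039058685303, 0.004694742150604725), 0.05469358339905739)
post top [0.10408576 0.00228525] [ 0.09489989 -0.00753592] [0.11368289 0.01107138] 48
handle line [ 0.84250313 -0.53869146  0.09008603  0.03134063]
pan_mid 0.81 [[0.829 0.254 0.061]]
pan_mid 0.65 [[0.539 0.015 0.061]]
pan_handle 0.78 [[ 0.634 -0.056  0.08 ]]
backpot_mid 0.77 [[ 0.76  -0.095  0.059]]
cup_mid 0.86 [[ 0.489 -0.44   0.043]]
bottle_mid 0.58 [[ 0.659 -0.447  0.085]]
pan rim ((0.5486104488372803, 0.005792382173240185), 0.056084245443344116)
post top [0.10227461 0.00133257] [ 0.09314111 -0.00766466] [0.1109464  0.01161067] 35
handle line [ 0.8508443  -0.52541786  0.10893731  0.0131637 ]
pan_mid 0.74 [[0.811 0.203 0.061]]
pan_mid 0.71 [[0.539 0.009 0.061]]
pan_handle 0.93 [[0.695 0.2   0.08 ]]
pan_handle 0.79 [[ 0.641 -0.065  0.08 ]]
pot_mid 0.85 [[ 0.528 -0.162  0.056]]
backpot_mid 0.72 [[ 0.77  -0.088  0.059]]
backpot_mid 0.28 [[ 0.538 -0.123  0.059]]
cup_mid 0.56 [[ 0.487 -0.434  0.043]]
bottle_mid 0.81 [[ 0.655 -0.443  0.085]]
```

View pics/side7.png

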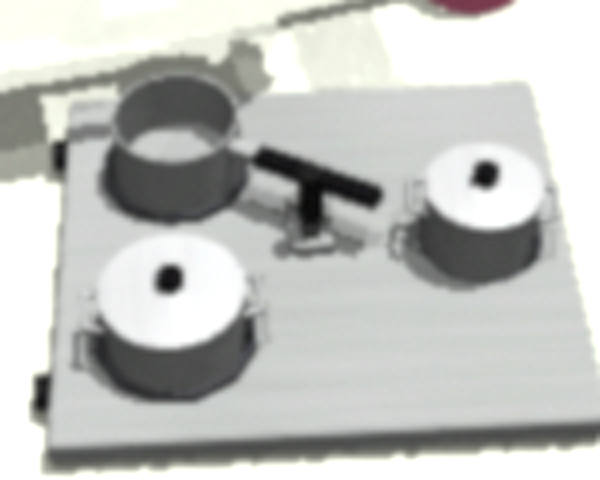

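View pics/top7.png

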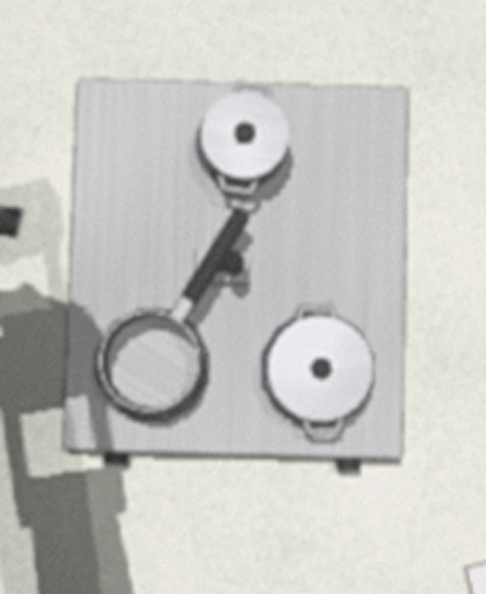

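```bash
python3 -c "
from station import *
print(finish_job())"
```

```text
the job is handed in; nothing more can be done
None
```

I swung the pan handle about 205° round the free left side with the shut fingers, until it pressed the sprung post against its hard stop. Then I backed off, lifted the arm clear and handed the job in at about 14 s.

- **Force:** The handle took about 1–4 N while turning. I pushed up to about 12 N against the stop. I read forces only at the end of each move call, so brief peaks in between were not seen.
- **Post:** Its top moved about 11–12 mm towards the hotplate's -y, measured from hotplate-frame y of about 13.5 mm to about 2 mm. It stayed there after I let go.
- **Handle:** The handle point is about 100 mm behind the front plates' line, so well in over the hotplate.
- **Pan:** It looks flat and seated within its lip. The network's pan point agrees with the start to within about 6 mm. The circle fitted to the rim moved about 14 mm, but I put that down to the handle stub being included in the fit, since the lip allows only about 3 mm.
- **Other items:** The back pot, cup and bottle agree with their starting positions to within about 10 mm, which is the networks' noise. For the front pot, the side camera's estimate differed by 16 mm between the two readings, though it was within 2 mm of the first top-camera reading. The top camera did not report it at the end, but in the pictures it stands in the same place, and the arm never went near it.

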